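Draw a waveguide section out through a case hatch and hold it

ROBOT

A 7-joint arm with a two-finger parallel gripper is mounted at the origin on the work surface. World frame = base frame: x ahead of the robot, y to its left, z up, the work surface at z = 0. Lengths are in m, angles in rad, forces in N, time in s.
With the tool pointing down it reaches from about 0.425 to 0.8 m from the base axis. Payload 8.3 kg.
Tool frame: the origin (TCP) lies at the centre of the arm's flange, where the gripper is bolted on; the fingertips stand 173 mm ahead of it and the grasp point (between the pads) lies manip.pinch_z ahead of it (manip.pinch_z is the distance from the TCP to the grasp point, in m); z points along the fingers, y is the line along which they close (so a half turn about z gives the same grasp; the last joint's range is limited). The gripper opens to 85 mm and grips with 20 to 120 N. Pads are 22 mm wide; open, the fingers measure 114 mm over their backs; the gripper's body (76 mm by 85 mm) begins 54 mm behind the grasp point. The pads swing forward as they close: fully open they stand 13 mm farther back than shut.
Start: joints at [1.132, 0.383, 0.016, 1.37, -0.006, 1.388, -0.046], TCP at [0.229, -0.581, 0.405] pointing down, gripper open.
Joint ranges: [-2.95, 2.95], [-0.25, 2.06], [-1.52, 1.56], [0.18, 2.33], [-1.44, 4.58], [0.02, 2.06], [-3.01, 3.01]. Speed limits (rad/s): [2.39, 2.39, 3.01, 3.01, 3.14, 3.14, 3.14].

INTERFACE

Orientations are given as a unit quaternion [w, x, y, z].
In Python, from cell import manip, eyes, finish_job, spotter gives the robot as it stands. The module is installed in compiled form; this text tells all that it offers.
- The arm moves only by the tool servo_tool, never from a script. Its argument "rows" is a list that holds one entry, the list of rows, each a list of 7 numbers: the finger opening in mm, from 0 to 85.4, then the shift along the tool's x, y, z in mm, then the turn, a rotation vector about the tool's x, y, z in degrees. A call has 1 to 8 rows; each row shifts and turns the commanded pose from where the row before left it, along the tool's axes as they then stand; what a row does not reach is not made up. A row lasts 1/8 s, in which the tool goes at most 62.5 mm and 10.7 degrees, less where a joint would pass 70% of its speed; a pose out of reach is approached as far as the arm can. A call with a gripper value outside its range is refused whole. The fingers move at their own pace and stop on an object; "grip_force" is the grip in N (left out, the last holds). Time passes only in rows, so rows that do not move let the fingers close. It gives the time, the measured TCP pose, the force, the opening and the grip force at its end, in the units of the state.
- manip.get_obs(): the state, without advancing time (a new reading comes with each control period).
- eyes.capture(name): name is "scene" or "top" or "wrist"; returns the picture (384x512x3 uint8, blue, green, red); there is no depth.
- eyes.calibration(name): a dict with "K" (3x3 intrinsics, pixels), "xyz" and "orientation" of the camera in the world. Camera axes: x right, y down, z forward; pixel columns grow to the right and rows downward; lengths in m; the calibration is good to about 2 mm. A picture is of the moment at which its call begins: read the wrist's pose just before it. calibration takes no time and is no camera call; for the wrist camera it gives the pose at the moment of the call.
- finish_job(): hands the job in; it is judged then, once.
Trained networks look in the newest picture that a camera, given by its name, has taken for a name from the list of things; names that differ only in an ending like _2 or _b are one class to them, and where a whole thing is asked for, a point or a joint stands for the part that bears it (a point fixed in the world has none). Each returns a list of dicts, best first, with "conf" (0 to 1); they miss things now and then, are a little off and sometimes report something else, mostly with a low value. They report only what shows in the picture. A call takes as long as a camera call.
- spotter.silhouettes(camera, query): "region" (384x512 bool, what is visible of it) and "rect" ([left, top, right, bottom] in pixels, round what is visible of it).
The state is a dict: "t": time; "joint_positions": joint angles; "joint_vel": joint speeds; "joint_torque": joint torques, N m; "ee_pos": TCP position; "orientation": TCP orientation; "ft_force": force on the tool from outside, world axes, zero at the start; "ft_torque": the same for the moment, N m; "opening": opening from 0.0 (shut) to 1.0 (fully open); "grasp_force": force on a finger pad.
Only numpy, scipy, OpenCV 4.12 (cv2) and the standard library are available. Lean on these libraries where they do the work, as an engineer would, in place of code of your own. Each camera call takes 0.05 s, during which the arm holds its last target. There are 200 camera calls.

TASK

The long brass waveguide section lies inside the open equipment case with one end tucked under the slotted half of the cover, and it is longer than the hatch. Take it out through the hatch at a slant, free end first, without forcing it against the case or disturbing the other things on the desk. Finish holding it in the gripper, still and level, over the hatch and about a hand's breadth above the case: do not put it down or let go.

Things in the scene. Friction and masses are not known exactly. Their poses are not given: they have to be found in the camera images.
- hatch (a point): Centre of the hatch, the rectangular opening in the case's top, at the height of that top (88 mm above the desk). z up, y along the case towards its blue slotted cover. Hatch: 140 mm along x, 185 mm along y. The 4 mm thick cover (underside 84 mm above the desk) starts 92.5 mm from here on the +y side; the end wall's inner face is 92.5 mm from here on the -y side
- guide_mid (a point): Centre, also of mass, of the loose brass waveguide: a rigid straight bar 250 mm long, 0.17 to 0.35 kg, body 22 mm wide and 16 mm high, with a square flange 28 x 28 x 5 mm at each end. It lies on its flanges on the case's inner floor, this point 46 mm above the desk. y runs along it from the free end (in the hatch) to the tucked end (under the cover); z up
- guide_free (a point): Centre of the outer face of the waveguide's flange at its free end, seen in the hatch, 125 mm from guide_mid on its -y side
- guide_tucked (a point): Centre of the outer face of the waveguide's flange at the end tucked under the cover, 125 mm from guide_mid on its +y side
- case: Grey steel equipment case, fixed, open only at its hatch: outside 152 (x) x 322 (y) x 88 mm, inside 140 x 310 mm, walls 6 mm with tops 88 mm above the desk, inner floor 32 mm above the desk. The blue slotted cover closes its +y part (125 mm of its inner length). Origin: centre of its underside; axes as at hatch
- guide: The waveguide section; origin at the centre of its underside, 14 mm under guide_mid
- panel: Bystander: loose blue hatch panel 150 x 195 x 4 mm with four steel knobs, lying on the desk; origin under its centre
- mic: Bystander: black hand microphone, about 55 x 120 x 32 mm, lying on the desk; origin under its head
- meter: Bystander: blue hand-held meter 80 x 150 x 35 mm, lying on the desk; origin under its centre
- mug: Bystander: blue mug, 80 mm wide and 90 mm high; origin under its centre
- driver: Bystander: screwdriver with a red handle, lying on the desk; origin under its middle
- elbow: Bystander: small steel and brass elbow adapter, about 35 x 35 x 22 mm; origin under its block

How it is judged:
By the outcome, as a careful person would: the job done as asked, in the order asked, and still so for the second after the job is handed in, while the arm keeps its last pose, push and grip.
It also fails if it takes over 38 s, if anything falls off the work surface, if the arm or the gripper's body presses on something with over 40 N, if the wrist force passes 120 N, or if a joint passes its speed limit or range.

## Working session

There is one attempt and no reset: what is moved stays moved. The work goes in short steps, Python scripts to look and compute and a tool call to move; the robot and the scene stay as the last step left them, time stands still between calls to the robot, and variables do not carry over. Pictures are saved under pics/ and viewed, at most 10 in all, crops included, and the job is handed in when it is done.

Besides the shell and the picture viewer there is one more tool, called after "Emit:" as name(argument=value, ...) on one line, values as JSON. servo_tool: Moves the arm, as the interface text tells. Its arguments: {"type":"object","properties":{"rows":{"type":"array"},"grip_force":{"type":"number"}},"required":["rows"]}

```bash
mkdir -p pics
cat > h.py <<'E'
import numpy as np, cv2
from scipy.spatial.transform import Rotation as R
from cell import manip, eyes, finish_job, spotter
def rot(q): return R.from_quat([q[1],q[2],q[3],q[0]]).as_matrix()
def cam(n):
    c=eyes.calibration(n); return np.array(c["K"]),np.array(c["xyz"]),rot(c["orientation"])
def proj(c,P):
    K,t,M=c; p=(np.atleast_2d(P)-t)@M@K.T; return p[:,:2]/p[:,2:]
def onz(c,uv,z):
    K,t,M=c; d=np.c_[np.atleast_2d(uv),np.ones(len(np.atleast_2d(uv)))]@np.linalg.inv(K).T@M.T
    return t+d*((z-t[2])/d[:,2:])
E
python3 - <<'E'
from h import *
o=manip.get_obs();print(manip.pinch_z,{k:np.round(v,3) for k,v in o.items()})
ims=[]
for n in ["scene","top"]:
    im=eyes.capture(n);c=cam(n);print(n,c[1].round(3))
    for q in ["case","guide","panel","mic","meter","mug","driver","elbow"]:
        for d in spotter.silhouettes(n,q)[:1]:
            r=d["region"];v,u=np.nonzero(r);print(q,round(d["conf"],2),d["rect"],onz(c,[u.mean(),v.mean()],0.046 if q=="guide" else 0.02).round(3))
    cv2.imwrite(f"pics/{n}.png",im)
E
```

```text
0.1547 {'t': np.float64(0.0), 'joint_positions': array([ 1.132,  0.384,  0.016,  1.371, -0.006,  1.388, -0.047]), 'joint_vel': array([-0.   , -0.002,  0.   , -0.002,  0.   ,  0.003,  0.   ]), 'joint_torque': array([-0.0000e+00, -6.2759e+01,  8.4500e-01, -3.7183e+01,  1.7000e-02,
        1.4000e-02,  0.0000e+00]), 'ee_pos': array([ 0.229, -0.581,  0.404]), 'orientation': array([-0.001,  0.982,  0.187, -0.   ]), 'ft_force': array([0.374, 0.632, 0.294]), 'ft_torque': array([0.014, 0.035, 0.016]), 'grasp_force': np.float64(0.0), 'opening': np.float64(0.998)}
scene [1.129 0.047 0.995]
case 0.7 [256.3, 148.2, 368.1, 209.1] [[0.455 0.159 0.02 ]]
guide 0.79 [267.2, 170.1, 318.7, 181.3] [[0.466 0.098 0.046]]
panel 0.85 [112.0, 140.1, 170.6, 177.3] [[ 0.415 -0.422  0.02 ]]
meter 0.63 [175.7, 257.6, 241.0, 267.4] [[ 0.766 -0.168  0.02 ]]
mug 0.88 [93.8, 183.8, 129.9, 227.6] [[ 0.602 -0.47   0.02 ]]
driver 0.95 [174.3, 256.9, 239.9, 265.0] [[ 0.766 -0.171  0.02 ]]
elbow 0.62 [383.6, 205.6, 396.9, 223.2] [[0.569 0.399 0.02 ]]
top [0.274 0.024 1.558]
case 0.62 [175.3, 198.4, 264.2, 245.0] [[0.478 0.158 0.02 ]]
guide 0.78 [186.6, 220.4, 258.3, 225.7] [[0.468 0.117 0.046]]
panel 0.65 [349.4, 221.2, 406.4, 266.0] [[ 0.4   -0.421  0.02 ]]
mic 0.78 [131.5, 217.6, 154.7, 253.2] [[0.426 0.441 0.02 ]]
meter 0.66 [129.0, 216.0, 154.8, 249.3] [[0.428 0.44  0.02 ]]
mug 0.97 [369.1, 167.2, 399.4, 203.5] [[ 0.625 -0.46   0.02 ]]
driver 0.63 [293.5, 144.1, 317.7, 150.3] [[ 0.763 -0.168  0.02 ]]
elbow 0.39 [148.9, 191.2, 160.1, 204.7] [[0.562 0.404 0.02 ]]
```

View pics/scene.png

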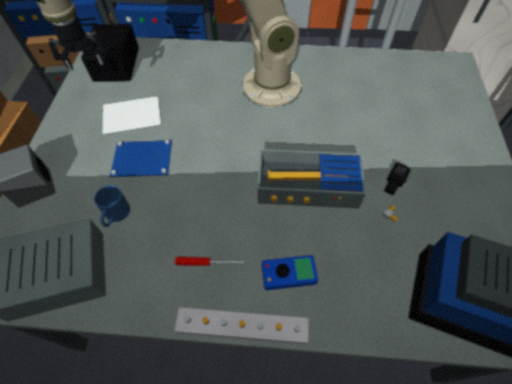

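View pics/top.png

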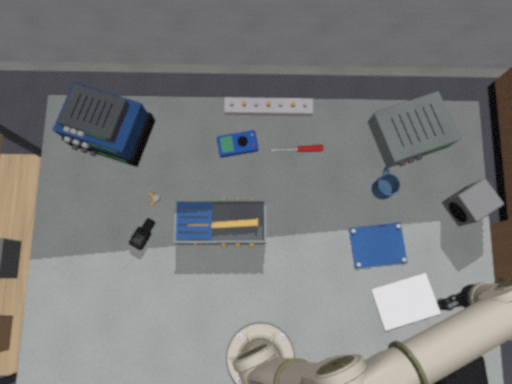

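The scene view shows the case at about (258–363, 145–207) with the brass bar at (268–320, 175), its free end towards -y. In the top view the case is at (175–265, 201–244) and the bar runs level at row ~223. Next I compute the approach to a close look above the hatch.

```bash
cat >> h.py <<'E'
def plan(wps,p=None,M=None):
    "wps: list of (pos, Rmat, nrows); prints rows in tool axes (mm, deg)"
    o=manip.get_obs()
    p=np.array(o["ee_pos"]) if p is None else p; M=rot(o["orientation"]) if M is None else M
    for q,N,n in wps:
        rv=R.from_matrix(N@M.T).as_rotvec(); p0,M0=p,M
        for i in range(n):
            p2=p0+(np.array(q)-p0)*(i+1)/n; M2=R.from_rotvec(rv*(i+1)/n).as_matrix()@M0
            print((M.T@(p2-p)*1000).round(1),np.degrees(R.from_matrix(M.T@M2).as_rotvec()).round(1)); p,M=p2,M2
        print('-')
    return p,M
def T(yaw=0,tilt=0): # tool x along +y(world), y along +x, z down; tilt>0 raises the -y end (about bar's x)
    B=np.array([[0,1,0],[1,0,0],[0,0,-1.]]); 
    return R.from_euler('z',yaw,degrees=True).as_matrix()@R.from_euler('x',-tilt,degrees=True).as_matrix()@B
E
python3 - <<'E'
from h import *
p=np.array(manip.get_obs()["ee_pos"]);M=rot(manip.get_obs()["orientation"])
w=[]
for i in range(1,13):
    f=i/12; az=np.radians(-68.5+f*(6.1+68.5)); r=.625+f*(.473-.625)
    Ri=R.from_euler('z',-68.4*(1-f),degrees=True).as_matrix()@T()
    w.append((np.array([r*np.cos(az),r*np.sin(az),.405+0*f]),Ri,1))
plan(w)
E
```

```text
[ 65.9 -16.2  -0.3] [-0.  -0.  -5.8]
-
[ 64.8 -16.7   0. ] [ 0.  -0.  -5.7]
-
[ 63.3 -17.2  -0. ] [-0.   0.  -5.7]
-
[ 61.8 -17.6  -0. ] [-0.   0.  -5.7]
-
[ 60.2 -18.   -0. ] [-0.   0.  -5.7]
-
[ 58.7 -18.5  -0. ] [-0.   0.  -5.7]
-
[ 57.2 -18.8  -0. ] [-0.   0.  -5.7]
-
[ 55.6 -19.2  -0. ] [-0.   0.  -5.7]
-
[ 54.1 -19.5  -0. ] [-0.   0.  -5.7]
-
[ 52.6 -19.8  -0. ] [-0.   0.  -5.7]
-
[ 51.  -20.1  -0. ] [-0.   0.  -5.7]
-
[ 49.5 -20.4  -0. ] [-0.   0.  -5.7]
-
```

Emit:
servo_tool(rows=[[[85,52,-14,0,0,0,-4.9],[85,52,-14,0,0,0,-4.9],[85,52,-14,0,0,0,-4.9],[85,52,-15,0,0,0,-4.9],[85,50,-15,0,0,0,-4.9],[85,50,-15,0,0,0,-4.9],[85,50,-16,0,0,0,-4.9]]])

```text
t: 1.78
ee_pos: [0.4547, -0.2906, 0.4048]
orientation: [0.0, 0.883, 0.47, 0.0]
ft_force: [0.6, -0.1, 0.7]
opening: 0.995
grasp_force: 0.0
```

Emit:
servo_tool(rows=[[[85,48,-16,0,0,0,-4.9],[85,48,-16,0,0,0,-4.9],[85,48,-16,0,0,0,-4.9],[85,48,-17,0,0,0,-4.9],[85,47,-17,0,0,0,-4.9],[85,46,-17,0,0,0,-4.9],[85,46,-18,0,0,0,-4.8],[85,0,0,0,0,0,0]]])

```text
t: 2.78
ee_pos: [0.4535, 0.0569, 0.4054]
orientation: [0.0, 0.704, 0.71, 0.001]
ft_force: [0.5, -0.3, 0.1]
opening: 0.994
grasp_force: 0.0
```

Run:
```python
from h import *
im=eyes.capture("wrist");c=cam("wrist");print(c[1].round(3),c[2].round(2))
o=manip.get_obs();print(o["t"],o["ee_pos"],o["joint_positions"].round(2))
for q,z in [("case",.088),("guide",.054)]:
    for d in spotter.silhouettes("wrist",q)[:2]:
        print(q,d["conf"],d["rect"])
        r=d["region"].astype(np.uint8); b=cv2.boxPoints(cv2.minAreaRect(cv2.findNonZero(r)));print(b.round(),onz(c,b,z).round(3))
cv2.imwrite("pics/w1.png",im)
```

```text
[0.454 0.137 0.375] [[ 1.    0.    0.  ]
 [ 0.   -0.95 -0.32]
 [ 0.    0.32 -0.95]]
2.825 [0.45413404 0.05440788 0.40515622] [ 0.39  0.05 -0.59  1.78  0.03  1.32 -0.21]
case 0.84 [185.7, 0.6, 360.7, 239.2]
[[188.   0.]
 [359.   0.]
 [359. 238.]
 [188. 238.]] [[ 0.395  0.219  0.088]
 [ 0.547  0.22   0.088]
 [ 0.577 -0.016  0.088]
 [ 0.378 -0.017  0.088]]
guide 0.79 [253.2, 0.6, 282.7, 207.6]
[[249.   0.]
 [271.  -1.]
 [280. 206.]
 [258. 207.]] [[0.449 0.229 0.054]
 [0.471 0.23  0.054]
 [0.487 0.011 0.054]
 [0.46  0.009 0.054]]
```

View pics/w1.png

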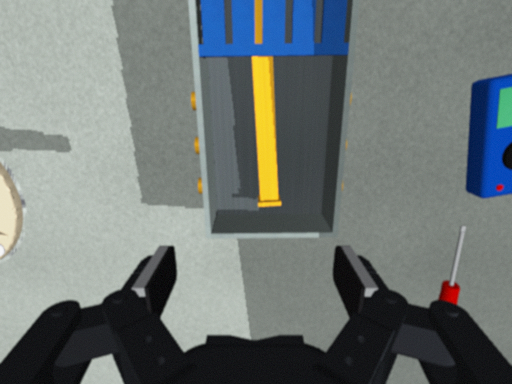

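The wrist view shows the hatch between cover edge (row ~55) and the end wall (row ~236), walls at columns ~200/350 at the cover edge. The bar runs from (262, 57) to its free flange at (258–282, 201–208), slightly yawed.

Run:
```python
from h import *
c=cam("wrist"); im=cv2.imread("pics/w1.png")
print("cover edge top",onz(c,[[202,55],[348,54]],.088).round(4))
print("end wall top",onz(c,[[211,236],[333,234]],.088).round(4))
hsv=cv2.cvtColor(im,cv2.COLOR_BGR2HSV)
m=cv2.inRange(hsv,(15,120,60),(35,255,255))
for r in (5,30,60,80,110,140,170,190,198,201,203,205,207,208):
    u=np.nonzero(m[r,230:300])[0]+230
    if len(u): print(r,u.min(),u.max(),im[r,u.mean().astype(int)],onz(c,[[u.min()-.5,r],[u.max()+.5,r]],.054).round(4).tolist())
    else: print(r,'none')
for r in (60,120,200): 
    print(r,im[r,180:260:1].sum(1).tolist() if 0 else '')
z=im[40:250,180:370]; cv2.imwrite("pics/z1.png",cv2.resize(z,None,fx=2.8,fy=2.8,interpolation=cv2.INTER_CUBIC))
```

```text
cover edge top [[0.4064 0.1731 0.088 ]
 [0.543  0.1739 0.088 ]]
end wall top [[ 0.4052 -0.016   0.088 ]
 [ 0.5459 -0.0135  0.088 ]]
5 255 261 [ 32 152 202] [[0.4556, 0.2227, 0.054], [0.4626, 0.2227, 0.054]]
30 255 261 [ 29 152 205] [[0.4556, 0.2008, 0.054], [0.4627, 0.2008, 0.054]]
60 251 272 [ 40 215 248] [[0.4514, 0.1729, 0.054], [0.4745, 0.1729, 0.054]]
80 252 273 [ 39 212 248] [[0.4523, 0.1534, 0.054], [0.476, 0.1533, 0.054]]
110 254 274 [ 41 213 248] [[0.4544, 0.1224, 0.054], [0.4778, 0.1224, 0.054]]
140 256 275 [ 37 209 248] [[0.4567, 0.0893, 0.054], [0.4797, 0.0893, 0.054]]
170 258 277 [ 40 206 246] [[0.4591, 0.0538, 0.054], [0.4829, 0.0538, 0.054]]
190 259 278 [ 40 202 245] [[0.4604, 0.0287, 0.054], [0.4848, 0.0287, 0.054]]
198 258 279 [ 41 203 245] [[0.4592, 0.0184, 0.054], [0.4863, 0.0183, 0.054]]
201 258 281 [ 22 126 172] [[0.4592, 0.0144, 0.054], [0.4889, 0.0144, 0.054]]
203 258 281 [ 39 204 246] [[0.4592, 0.0118, 0.054], [0.489, 0.0117, 0.054]]
205 258 281 [ 53 180 235] [[0.4592, 0.0091, 0.054], [0.489, 0.0091, 0.054]]
207 none
208 none
60 
120 
200
```

View pics/z1.png

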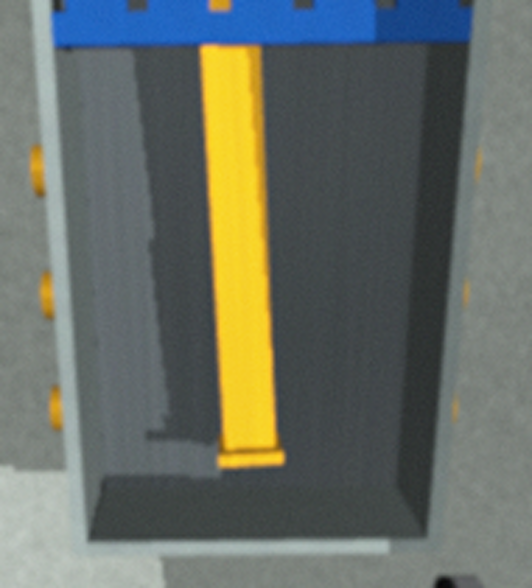

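Run:
```python
from h import *
N=T(3.8)
p,M=plan([([.4665,.115,.31],N,3),([.4665,.115,.2095],N,4)])
# extraction, in bar's vertical plane
g=.145; h=.008; off=.1547
def tcp(yt,zt,th):
    t=np.radians(th);u=np.array([-np.cos(t),np.sin(t)]);n=np.array([np.sin(t),np.cos(t)])
    yz=np.array([yt,zt])+g*u+(h+off)*n
    a=np.radians(3.8); s=yz[0]-.115
    return [.4665-s*np.sin(a),.115+s*np.cos(a),yz[1]],T(3.8,th)
p=np.array(tcp(.26,.046,0)[0]);M=N;print(p)
w=[(.260,.049,0,1),(.258,.051,4,2),(.255,.052,9,2),(.252,.053,13,2),(.215,.056,15,5),(.178,.060,16,5),(.145,.066,16,4),(.145,.13,16,4),(.206,.192,0,6)]
print("EXTRACT");plan([(*tcp(a,b,c),n) for a,b,c,n in w],p,M)
```

```text
[21.   3.9 31.6] [ 0.   0.  -1.3]
[20.9  4.3 31.6] [ 0.   0.  -1.3]
[20.8  4.8 31.6] [ 0.   0.  -1.3]
-
[-0.   0.  25.1] [-0. -0.  0.]
[-0.   0.  25.1] [-0. -0.  0.]
[-0.  -0.  25.1] [-0. -0.  0.]
[-0.   0.  25.1] [-0. -0.  0.]
-
[0.4665 0.115  0.2087]
EXTRACT
[ 0.  0. -3.] [0. 0. 0.]
-
[ 4.9 -0.  -5.9] [ 0. -2.  0.]
[ 4.6  0.  -6. ] [-0. -2.  0.]
-
[ 5.8 -0.  -6.4] [ 0.  -2.5 -0. ]
[ 5.5  0.  -6.7] [ 0.  -2.5 -0. ]
-
[ 4.3 -0.  -5.1] [ 0. -2. -0.]
[ 4.1 -0.  -5.3] [-0. -2.  0.]
-
[-6.2 -0.   0.1] [ 0.  -0.4 -0. ]
[-6.2 -0.   0.1] [-0.  -0.4  0. ]
[-6.2  0.   0.2] [ 0.  -0.4 -0. ]
[-6.2 -0.   0.2] [-0.  -0.4 -0. ]
[-6.2 -0.   0.3] [ 0.  -0.4  0. ]
-
[-6.8  0.   0.6] [ 0.  -0.2  0. ]
[-6.8 -0.   0.7] [ 0.  -0.2 -0. ]
[-6.8  0.   0.7] [-0.  -0.2  0. ]
[-6.8 -0.   0.7] [-0.  -0.2  0. ]
[-6.8  0.   0.7] [ 0.  -0.2 -0. ]
-
[-8.3  0.   0.8] [-0.  0.  0.]
[-8.3 -0.   0.8] [-0.  0.  0.]
[-8.3 -0.   0.8] [-0.  0.  0.]
[-8.3  0.   0.8] [-0.  0.  0.]
-
[ -4.4  -0.  -15.4] [ 0.  0. -0.]
[ -4.4  -0.  -15.4] [ 0.  0. -0.]
[ -4.4  -0.  -15.4] [ 0.  0. -0.]
[ -4.4  -0.  -15.4] [ 0.  0. -0.]
-
[ 0.4 -0.  -5. ] [-0.   2.7  0. ]
[ 0.6  0.  -5. ] [-0.   2.7 -0. ]
[ 0.9 -0.  -5. ] [-0.   2.7  0. ]
[ 1.1 -0.  -4.9] [-0.   2.7  0. ]
[ 1.3  0.  -4.9] [ 0.   2.7 -0. ]
[ 1.5 -0.  -4.8] [-0.   2.7  0. ]
-
```

Emit:
servo_tool(rows=[[[55,21,4,32,0,0,-1.3],[55,21,4,32,0,0,-1.3],[55,21,5,31,0,0,-1.3],[55,0,0,25,0,0,0],[55,0,0,15,0,0,0],[55,0,0,0,0,0,0]]])

```text
t: 3.68
ee_pos: [0.4662, 0.1148, 0.2689]
orientation: [-0.001, 0.683, 0.73, -0.001]
ft_force: [-0.1, -0.2, 1.0]
opening: 0.639
grasp_force: 0.0
```

Run:
```python
from h import *
im=eyes.capture("wrist");c=cam("wrist")
o=manip.get_obs();print(o["t"],o["ee_pos"],o["opening"]); M=rot(o["orientation"]);print(M.round(3))
cv2.imwrite("pics/w2.png",im)
gp=o["ee_pos"]+M[:,2]*.1547
print("grasp",gp, proj(c,[[.4665,.115,.054],gp]).round())
plan([([.4665,.115,.2095],T(3.8),3)])
m=cv2.inRange(cv2.cvtColor(im,cv2.COLOR_BGR2HSV),(15,120,60),(35,255,255))
for r in range(100,384,30):
    u=np.nonzero(m[r,150:400])[0]+150
    if len(u): print(r,u.min(),u.max(),onz(c,[[u.min()-.5,r],[u.max()+.5,r]],.054).round(4).tolist())
```

```text
3.725 [0.46650859 0.11518593 0.26985747] 0.6451998122253864
[[-0.067  0.998 -0.   ]
 [ 0.998  0.067 -0.   ]
 [ 0.    -0.    -1.   ]]
grasp [0.4664508  0.11518213 0.11515748] [[254. 218.]
 [254. 266.]]
[-0.1  0.  20.1] [-0. -0.  0.]
[-0.1 -0.  20.1] [-0. -0.  0.]
[-0.1 -0.  20.1] [-0. -0.  0.]
-
100 241 252 [[0.4526, 0.1961, 0.054], [0.4602, 0.1966, 0.054]]
160 237 269 [[0.4518, 0.1571, 0.054], [0.4743, 0.1586, 0.054]]
190 238 269 [[0.4535, 0.1357, 0.054], [0.4761, 0.1372, 0.054]]
220 238 269 [[0.4546, 0.1126, 0.054], [0.478, 0.1141, 0.054]]
250 239 268 [[0.4566, 0.0877, 0.054], [0.4794, 0.0892, 0.054]]
280 240 268 [[0.4587, 0.0607, 0.054], [0.4816, 0.0623, 0.054]]
310 239 270 [[0.4593, 0.0314, 0.054], [0.4857, 0.0332, 0.054]]
```

View pics/w2.png

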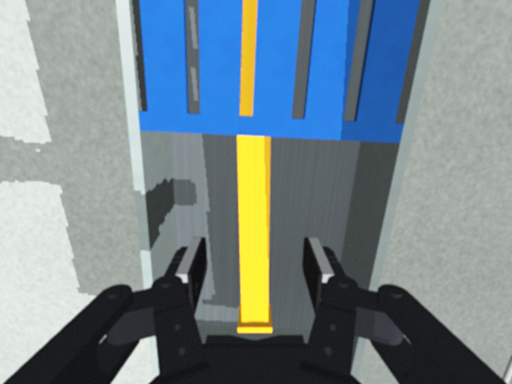

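The bar sits centred between the fingers (columns 238–269) and parallel to the tool. The cover edge is at row ~137 and the free flange at row ~328, so I descend and grip.

Emit:
servo_tool(rows=[[[55,0,0,20,0,0,0],[55,0,0,20,0,0,0],[55,0,0,14,0,0,0],[55,0,0,6,0,0,0],[55,0,0,0,0,0,0]]])

```text
t: 4.35
ee_pos: [0.4663, 0.116, 0.21]
orientation: [0.0, 0.682, 0.731, 0.0]
ft_force: [-0.3, 0.7, -0.3]
opening: 0.643
grasp_force: 0.0
```

Emit:
servo_tool(rows=[[[15,0,0,0,0,0,0],[15,0,0,0,0,0,0],[15,0,0,0,0,0,0],[15,0,0,0,0,0,0],[15,0,0,0,0,0,0]]], grip_force=80)

```text
t: 4.97
ee_pos: [0.4664, 0.1162, 0.2106]
orientation: [0.0, 0.682, 0.731, 0.0]
ft_force: [-1.1, 0.1, 5.4]
opening: 0.234
grasp_force: 78.4
```

Emit:
servo_tool(rows=[[[15,0,0,-3,0,0,0],[15,5,0,-6,0,-2,0],[15,4.5,0,-6,0,-2,0],[15,0,0,0,0,0,0]]])

```text
t: 5.48
ee_pos: [0.4655, 0.1266, 0.2251]
orientation: [0.026, 0.681, 0.731, -0.023]
ft_force: [-0.2, 0.6, -2.0]
opening: 0.241
grasp_force: 78.4
```

Emit:
servo_tool(rows=[[[15,6,0,-6.5,0,-2.5,0],[15,5.5,0,-6.5,0,-2.5,0],[15,4.5,0,-5,0,-2,0],[15,4,0,-5,0,-2,0],[15,0,0,0,0,0,0]]])

```text
t: 6.1
ee_pos: [0.4639, 0.1492, 0.245]
orientation: [0.083, 0.678, 0.727, -0.077]
ft_force: [-0.3, 0.0, -2.1]
opening: 0.235
grasp_force: 78.4
```

Run:
```python
from h import *
o=manip.get_obs();print(o["t"],o["ee_pos"],o["ft_force"].round(1),o["ft_torque"].round(2),o["joint_positions"].round(2)); M=rot(o["orientation"])
g=o["ee_pos"]+M[:,2]*.1627;print("axis pt",g.round(4),"tilt",np.degrees(np.arcsin(-M[2,0])),"tucked",(g+M[:,0]*.145).round(4),"free",(g-M[:,0]*.105).round(4))
im=eyes.capture("scene");cv2.imwrite("pics/s2.png",cv2.resize(im[120:230,230:390],None,fx=5,fy=5,interpolation=cv2.INTER_CUBIC))
```

```text
6.1 [0.46386978 0.14916577 0.24499698] [-0.3  0.  -2.1] [0.33 0.02 0.01] [ 0.05  0.33 -0.59  1.89  0.43  1.12 -0.67]
axis pt [0.4665 0.1127 0.0865] tilt 12.988559960978769 tucked [0.4566 0.2536 0.0539] free [0.4736 0.0106 0.1101]
```

View pics/s2.png

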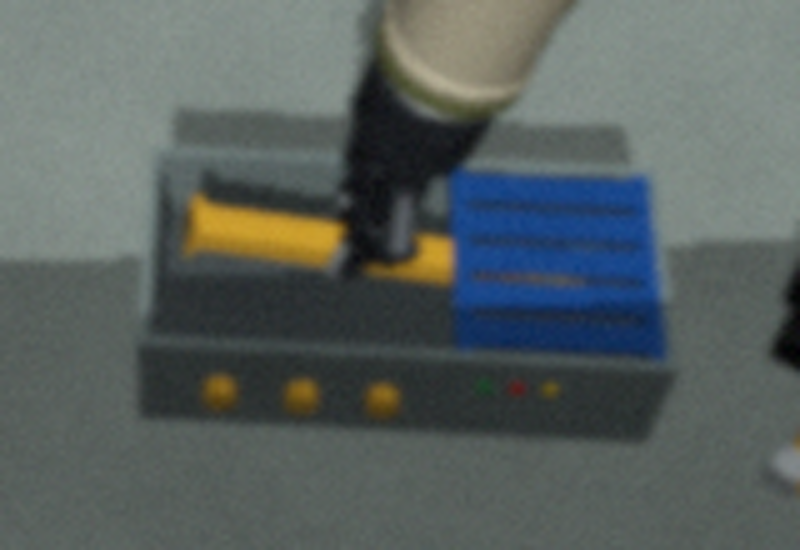

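The zoomed scene view shows the bar tilted with its free flange (190, 225) raised and the tucked end still under the cover. Only its weight shows in the force reading, so there is no contact. Next I slide it out along the slant.

Emit:
servo_tool(rows=[[[15,-6,0,0,0,-0.4,0],[15,-6,0,0,0,-0.4,0],[15,-6.5,0,0.2,0,-0.4,0],[15,-6.5,0,0.2,0,-0.4,0],[15,-6.5,0,0.3,0,-0.4,0],[15,0,0,0,0,0,0]]])

```text
t: 6.9
ee_pos: [0.4661, 0.1171, 0.2518]
orientation: [0.096, 0.677, 0.724, -0.089]
ft_force: [0.8, -0.2, -2.9]
opening: 0.238
grasp_force: 78.4
```

Emit:
servo_tool(rows=[[[15,-7,0,0.6,0,-0.2,0],[15,-7,0,0.7,0,-0.2,0],[15,-7,0,0.7,0,-0.2,0],[15,-7,0,0.7,0,-0.2,0],[15,-7,0,0.7,0,-0.2,0],[15,0,0,0,0,0,0]]])

```text
t: 7.65
ee_pos: [0.4685, 0.0824, 0.2578]
orientation: [0.102, 0.676, 0.723, -0.095]
ft_force: [-0.7, 0.4, -2.6]
opening: 0.236
grasp_force: 78.4
```

Emit:
servo_tool(rows=[[[15,-8.5,0,0.8,0,0,0],[15,-8.5,0,0.8,0,0,0],[15,-8.5,0,0.8,0,0,0],[15,-8.5,0,0.8,0,0,0],[15,0,0,0,0,0,0]]])

```text
t: 8.28
ee_pos: [0.4708, 0.0487, 0.2641]
orientation: [0.102, 0.676, 0.723, -0.095]
ft_force: [-0.2, -0.2, -2.7]
opening: 0.235
grasp_force: 78.4
```

Run:
```python
from h import *
o=manip.get_obs();print(o["t"],o["ee_pos"],o["ft_force"].round(1),o["ft_torque"].round(2),o["joint_positions"].round(2)); M=rot(o["orientation"])
g=o["ee_pos"]+M[:,2]*.1627;print("axis pt",g.round(4),"tilt",np.degrees(np.arcsin(-M[2,0])),"tucked",(g+M[:,0]*.145).round(4),"free",(g-M[:,0]*.105).round(4))
im=eyes.capture("wrist");cv2.imwrite("pics/w3.png",im)
up=o["ee_pos"]+[0,0,.06]
F=T(0); mid=np.array([.475,.081,.192]); tc=mid-F[:,0]*.020*1+np.array([0,0,.1627])
plan([(up,M,4),(tc,F,7)])
```

```text
8.275 [0.47080344 0.04869706 0.26414203] [-0.2 -0.2 -2.7] [ 0.44  0.11 -0.01] [ 0.19  0.25 -0.53  1.93  0.44  1.11 -0.48]
axis pt [0.4739 0.0039 0.1078] tilt 16.015752043985266 tucked [0.4645 0.143  0.0678] free [ 0.4806 -0.0968  0.1367]
[ -4.3   0.  -14.4] [ 0. -0.  0.]
[ -4.3   0.  -14.4] [ 0. -0.  0.]
[ -4.3   0.  -14.4] [ 0. -0.  0.]
[ -4.3   0.  -14.4] [ 0. -0.  0.]
-
[ 0.4  0.7 -4.7] [0.1 2.3 0.5]
[ 0.6  0.7 -4.6] [0.1 2.3 0.5]
[ 0.8  0.7 -4.6] [0.1 2.3 0.5]
[ 1.   0.7 -4.6] [0.1 2.3 0.5]
[ 1.2  0.7 -4.5] [0.1 2.3 0.5]
[ 1.4  0.6 -4.5] [0.1 2.3 0.5]
[ 1.6  0.6 -4.4] [0.1 2.3 0.5]
-
```

View pics/w3.png

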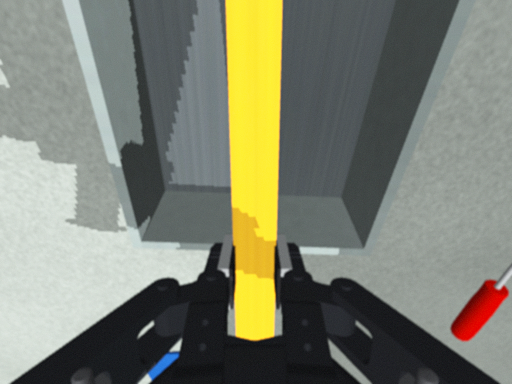

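The wrist view shows the bar held along column ~255 over the end wall, with its far end out of view. By kinematics the tucked end is 30 mm clear of the cover edge, and the forces show only the bar's weight. Next I raise it, keeping the slant, then level.

Emit:
servo_tool(rows=[[[15,-2,0,-7,0,0,0],[15,-2,0,-7,0,0,0],[15,-4,0,-14,0,0,0],[15,-4,0,-14,0,0,0],[15,-5,0,-16,0,0,0],[15,0,0,0,0,0,0]]])

```text
t: 9.07
ee_pos: [0.4713, 0.0494, 0.3263]
orientation: [0.103, 0.676, 0.724, -0.094]
ft_force: [-0.0, 0.8, -3.3]
opening: 0.234
grasp_force: 78.6
```

Emit:
servo_tool(rows=[[[15,0.4,0.7,-4.7,0.1,2.3,0.5],[15,0.6,0.7,-4.6,0.1,2.3,0.5],[15,0.8,0.7,-4.6,0.1,2.3,0.5],[15,1,0.7,-4.6,0.1,2.3,0.5],[15,1.2,0.7,-4.5,0.1,2.3,0.5],[15,1.4,0.6,-4.5,0.1,2.3,0.5],[15,1.6,0.6,-4.4,0.1,2.3,0.5],[15,0,0,0,0,0,0]]])

```text
t: 10.07
ee_pos: [0.4749, 0.0611, 0.3548]
orientation: [-0.002, 0.705, 0.709, -0.001]
ft_force: [0.6, 0.2, -2.5]
opening: 0.234
grasp_force: 78.5
```

Run:
```python
from h import *
o=manip.get_obs();print(o["t"],o["ee_pos"],o["ft_force"].round(1),o["ft_torque"].round(2),o["opening"]); M=rot(o["orientation"]);print(M.round(3))
a=eyes.capture("scene");b=eyes.capture("top")
g=o["ee_pos"]+M[:,2]*.1627
P=[g+M[:,0]*.145,g+M[:,0]*.02,g-M[:,0]*.105];print(np.round(P,4))
cs=cam("scene");ct=cam("top");print(proj(cs,P).round(1),proj(ct,P).round(1))
A=cv2.resize(a[80:240,220:400],(800,600)[::1] and (450,400),interpolation=cv2.INTER_CUBIC)
B=cv2.resize(b[160:288,160:280],(350,400),interpolation=cv2.INTER_CUBIC)
cv2.imwrite("pics/s4.png",np.hstack([A,B]))
F=T(0); plan([(np.array([.475,.081,.192])-F[:,0]*.02+[0,0,.1627],F,1)])
```

```text
10.075 [0.47493901 0.06114671 0.35483891] [ 0.6  0.2 -2.5] [-0.09 -0.01 -0.01] 0.2338655142630428
[[-0.006  1.    -0.004]
 [ 1.     0.006  0.001]
 [ 0.001 -0.004 -1.   ]]
[[ 0.4735  0.2064  0.1923]
 [ 0.4742  0.0814  0.1922]
 [ 0.475  -0.0436  0.192 ]]
[[335.1 150.9]
 [291.1 148.6]
 [247.5 146.3]] [[199.6 215.4]
 [237.8 215.7]
 [276.  216. ]]
[-0.3  0.2 -0.2] [-0.2 -0.   0.4]
-
```

View pics/s4.png

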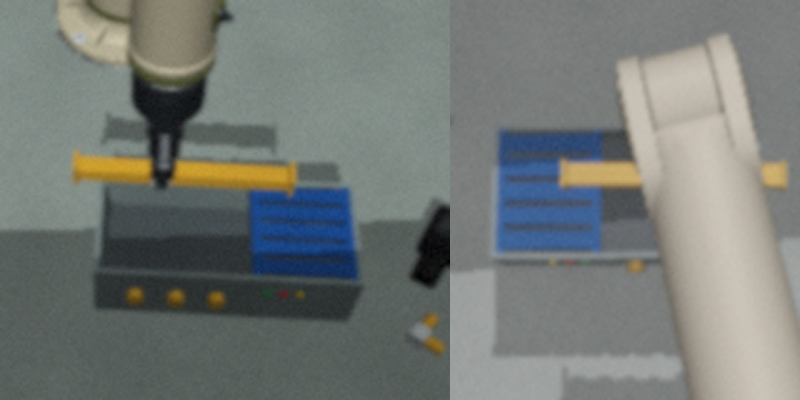

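The crop shows the bar out of the case, level over the hatch (ends at full-image pixels ~(250, 147) and (338, 151) against predicted (247, 146) and (335, 151)). The other items in view are undisturbed. I let it settle and hand in.

Emit:
servo_tool(rows=[[[15,-4,0,0,0,0,0],[15,0,0,0,0,0,0],[15,0,0,0,0,0,0],[15,0,0,0,0,0,0],[15,0,0,0,0,0,0],[15,0,0,0,0,0,0]]])

```text
t: 10.92
ee_pos: [0.475, 0.0575, 0.355]
orientation: [-0.002, 0.705, 0.709, -0.001]
ft_force: [0.6, 0.1, -2.3]
opening: 0.24
grasp_force: 78.5
```

```bash
python3 -c "
from h import *
o=manip.get_obs();print(o['t'],o['ee_pos'],o['grasp_force'],abs(o['joint_vel']).max());print(finish_job())"
```

```text
10.925 [0.47497036 0.05753844 0.35495413] 78.45589399337769 0.0020951589068103726
the job is handed in; nothing more can be done
None
```

The waveguide came out free end first at about a 16° slant without contact showing in the force readings. It is held still and level over the hatch, about 90 mm above the case; the job was handed in at about 11 s.

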